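# Four clicks faster on the hotplate stirrer, then start it

### The arm

A 6-joint arm with a two-finger parallel gripper is mounted at the origin on a cart in front of the work surface, level with it; the furniture and walls round the work are solid. World frame = base frame: x ahead of the robot, y to its left, z up, the work surface at z = 0. Lengths are in m, angles in rad, forces in N, time in s.
With the tool pointing down it reaches from about 0.3 to 0.875 m from the base axis. Payload 6.4 kg.
Tool frame: the origin (TCP) lies where the fingers leave the gripper's body, on its centre line; the fingertips stand 73 mm ahead of it and the grasp point (between the pads) lies 54 mm ahead of it; z points along the fingers, y is the line along which they close (so a half turn about z gives the same grasp; the last joint's range is limited). The gripper opens to 85 mm and grips with 20 to 120 N. Pads are 22 mm wide; open, the fingers measure 114 mm over their backs; the gripper's body (76 mm by 85 mm) begins 54 mm behind the grasp point. The pads swing forward as they close: fully open they stand 13 mm farther back than shut.
Start: joints at [-1.507, 0.181, 1.607, -0, 1.354, -0.206], TCP at [0.153, -0.554, 0.304] pointing down, gripper open.
Joint ranges: [-2.99, 2.99], [-0.89, 2.07], [0.3, 2.58], [-1.14, 4.28], [0, 2.63], [-3.12, 3.12]. Speed limits (rad/s): [2.57, 2.57, 3.01, 3.14, 3.14, 3.14].

### API

Orientations are given as a unit quaternion [w, x, y, z].
In Python, from bench import ctrl gives the robot as it stands.
- The arm moves only by the tool carry_out, never from a script. Its argument "steps" is one flat list of numbers, 7 for each row, row after row: the shift along the tool's x, y, z in m, then the turn, a rotation vector about the tool's x, y, z in rad, then the opening, from 0 (shut) to 1 (fully open). In form: [dx, dy, dz, wx, wy, wz, claw, dx, dy, dz, wx, wy, wz, claw, ...]. A call has 1 to 20 rows; each row is the pose to reach, as a shift and turn from the pose commanded when the call began, along the tool's axes at that moment; what a row does not reach only later rows make up. A row lasts 1/10 s, in which the tool goes at most 50 mm and 8.59 degrees, less where a joint would pass 70% of its speed; a pose out of reach is approached as far as the arm can. A call with a gripper value outside its range is refused whole. The fingers move at their own pace and stop on an object; the grip force is fixed at half the most. Time passes only in rows, so rows that repeat a pose let the fingers close. It gives the time, the measured TCP pose, the force, the opening and the grip force at its end, in the units of the state.
- ctrl.get_obs(): the state, without advancing time (a new reading comes with each control period).
- ctrl.camera(name): name is "side" or "top"; returns the picture (480x640x3 uint8, red, green, blue); there is no depth.
- ctrl.camera_params(name): a dict with "vertical_fov" (degrees; the focal length in pixels is half the picture's height over the tangent of half this angle, whatever the lens; pixels are square), "cx", "cy" (the principal point, pixels), "cam_to_world" (4x4, takes a point from camera to world coordinates). Camera axes: x right, y down, z forward; pixel columns grow to the right and rows downward; lengths in m; the calibration is good to about 2 mm. A picture is of the moment at which its call begins. camera_params takes no time and is no camera call.
- ctrl.hand_in(): hands the job in; it is judged then, once.
The state is a dict: "time_s": time; "q": joint angles; "dq": joint speeds; "joint_efforts": joint torques, N m; "eef_pos": TCP position; "eef_rot": TCP orientation; "wrist_force": force on the tool from outside, world axes, zero at the start; "torque": the same for the moment, N m; "opening": opening from 0.0 (shut) to 1.0 (fully open); "grasp_force": force on a finger pad.
Only numpy, scipy, OpenCV 4.12 (cv2) and the standard library are available. Lean on these libraries where they do the work, as an engineer would, in place of code of your own. Each camera call takes 0.05 s, during which the arm holds its last target. There are 200 camera calls.

### The job

The buffer on the hotplate stirrer has to be stirred a little faster than last time: with a fingertip against its bar, push the right-hand dial (stirring speed) clockwise exactly four clicks from where it stands, then press the round start key between the two dials fully down and let it come up again. Push gently and pinch nothing; leave the left-hand dial (heat) as it is set, and do not shift the bottle or the things lying round the stirrer.

Things in the scene. Friction and masses are not known exactly. Their poses are not given: they have to be found in the camera images.
- stirrer: White hotplate stirrer, fixed, 263 mm deep (x), 220 wide (y). Origin on the worktop, 135 mm behind its front edge, mid-width; x to its back, y to its left. Its front 107 mm is a deck sloping 12 deg down to the front (34 mm high at the front edge, 57 at the back); behind it a 142 mm square plate, top 78 mm high. Dials 85 mm before the origin and 68 mm right and left of it, start key between them.
- stir_dial (a joint): Angle of the right-hand dial, rad, growing clockwise seen from above. Clicks every 24 deg (0.4189) from 0 to 10 clicks, then end stops; it rests only in a click and starts at click 0 to 3. At 0 the bar points 120 deg anticlockwise of straight up the slope. Leaving a click takes 0.12 N m (5 N at the bar's end); past halfway the dial jumps on by itself, up to 12 deg ahead of the finger, and stays.
- stir_dial_axis (a point): On the right-hand dial's axis (square to the deck) at the top of its bar, 26 mm above the deck. Frame turns with the dial: x along the bar to its pointing end, z out along the axis. The dial: a skirt 54 mm across, 8 mm high; over it an upright black bar 10 mm thick, 8 to 26 mm above the deck, reaching 30 mm from the axis at its pointing end (white line), 26 mm at the other.
- stir_dial_tip (a point): Top of the pointing end of that bar, 30 mm from the dial's axis, 26 mm above the deck; it turns with the dial.
- heat_dial (a joint): Angle of the left-hand dial, the same kind of dial with the same clicks; it may stand at any of its clicks and is to be left there.
- heat_dial_tip (a point): Top of the pointing end of the left-hand dial's bar, 30 mm from its axis, 26 mm above the deck.
- start_key (a joint): Travel of the start key, m, square to the deck: 0 up, 0.005 fully down; springs back by itself. Starts to move at 1.2 N, fully down at 4 N.
- start_key_top (a point): Centre of the top face of the start key: white, round, 22 mm across, 12 mm above the deck when up and 7 mm when down, in a grey collar 38 mm across and 2 mm high. It moves with the key.
- bottle: Closed clear bottle with a blue cap, 56 mm across and 111 mm tall, about 0.2 kg, standing loose on the middle of the plate. Origin at the centre of its underside, z up.
- timer: Bench timer, 66 x 66 x 18 mm, lying loose left of the stirrer, towards its back. Origin at the centre of its underside.
- dish: Closed clear petri dish with a pale pink filling, 60 mm across and 15 mm high, loose to the right of the stirrer. Origin at the centre of its underside.
- marker: Black marker pen, 135 mm long and 16 mm thick, lying loose along the left side of the stirrer. Origin at the middle of its underside.
Mind the look-alikes: they are no part of the job. Leave any purple look-alike of the bottle alone.

How it is judged:
On the way, in this order (a step that is already met when the one before it is completed fails the run):
1. the right-hand dial has been turned four clicks up and rests there (distance of stir_dial_tip from where it was at the start of the episode between 0.0425 and 0.0466 m and velocity of joint stir_dial between -0.1 and 0.1 rad/s), for 0.4 s.
2. the start key has been pressed fully down (value of joint start_key above 0.0038 m), for 0.05 s.
At the end, for the whole second after the job is handed in: The right-hand dial rests four clicks clockwise of its start (within a quarter click), the start key is up again, the left-hand dial is in the click where it stood, the bottle stands upright within 12 mm of its place, and timer, dish and marker lie within 20 mm of theirs (distance of stir_dial_tip from where it was at the start of the episode between 0.0425 and 0.0466 m and distance of heat_dial_tip from where it was at the start of the episode below 0.004 m and value of joint start_key below 0.001 m and distance of bottle from where it was at the start of the episode below 0.012 m and angle between bottle's own z axis and vertical below 0.12 rad and linear speed of bottle below 0.02 m/s and distance of each of timer, dish, marker from where it was at the start of the episode below 0.02 m); the robot touches nothing.
It fails at once if the start key was pressed while the stirring dial was not at four clicks up (value of joint start_key above 0.0025 m and not (distance of stir_dial_tip from where it was at the start of the episode between 0.0425 and 0.0466 m)).
It fails at once if the heat dial was turned (distance of heat_dial_tip from where it was at the start of the episode above 0.0065 m).
It fails at once if the dial was pinched or forced (more than 30 N), or the stirrer or its key pushed harder than 40 N (contact force between the fingers and stir_dial above 30 N or contact force between the fingers and stirrer above 40 N).
It fails at once if the bottle was shifted, tipped or lifted (distance of bottle from where it was at the start of the episode above 0.015 m or angle between bottle's own z axis and vertical above 0.2 rad).
It fails at once if the timer, the dish or the marker was pushed about or picked up (distance of any of timer, dish, marker from where it was at the start of the episode above 0.025 m).
It also fails if it takes over 48 s, if anything falls off the work surface, if the arm or the gripper's body presses on something with over 40 N, if the wrist force passes 120 N, or if a joint passes its speed limit or range.

## Working session

There is one attempt and no reset: what is moved stays moved. The work goes in short steps, Python scripts to look and compute and a tool call to move; the robot and the scene stay as the last step left them, time stands still between calls to the robot, and variables do not carry over. Pictures are saved under pics/ and viewed, at most 10 in all, crops included, and the job is handed in when it is done.

Besides the shell and the picture viewer there is one more tool, called as name(argument=value, ...) on one line, values as JSON. carry_out: Moves the arm, as the interface text tells. Its arguments: {"type":"object","properties":{"steps":{"type":"array"}},"required":["steps"]}

```bash
mkdir -p pics; python3 - <<'E'
from bench import ctrl
import cv2,numpy as np
for n in("top","side"):
    cv2.imwrite(f"pics/{n}0.png",ctrl.camera(n)[:,:,::-1]); p=ctrl.camera_params(n); print(n,p["vertical_fov"],p["cx"],p["cy"],np.round(p["cam_to_world"],4).tolist())
o=ctrl.get_obs();print(o["eef_pos"],o["eef_rot"],o["time_s"],o["opening"])
E
```

```text
top 57.19962015085953 326.1682090200126 244.73410282974123 [[0.0238, -0.9935, 0.1115, 0.5825], [-0.9997, -0.0237, 0.0027, 0.0451], [-0.0001, -0.1115, -0.9938, 0.9503], [0.0, 0.0, 0.0, 1.0]]
side 50.58222313296052 321.1828576194718 237.71204899977639 [[0.9977, 0.0538, -0.0418, 0.7305], [0.0669, -0.6594, 0.7488, -0.6854], [0.0127, -0.7499, -0.6615, 0.7016], [0.0, 0.0, 0.0, 1.0]]
[ 0.15326371 -0.55382665  0.30309196] [-7.61973064e-04  9.90915017e-01  1.34487340e-01  6.85180561e-05] 0.1 1.0029673025761057
```

View pics/top0.png

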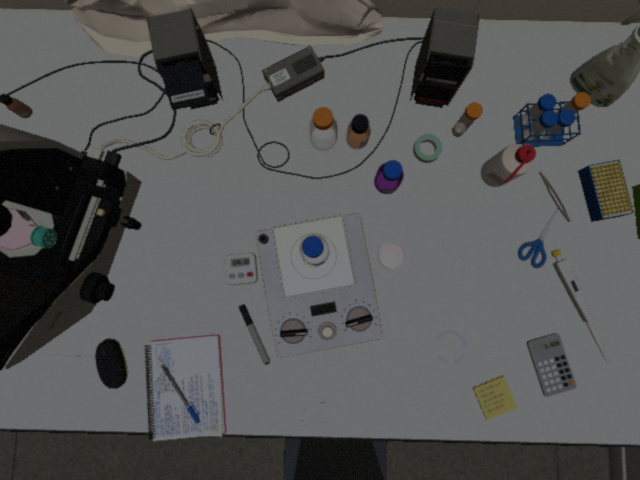

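View pics/side0.png

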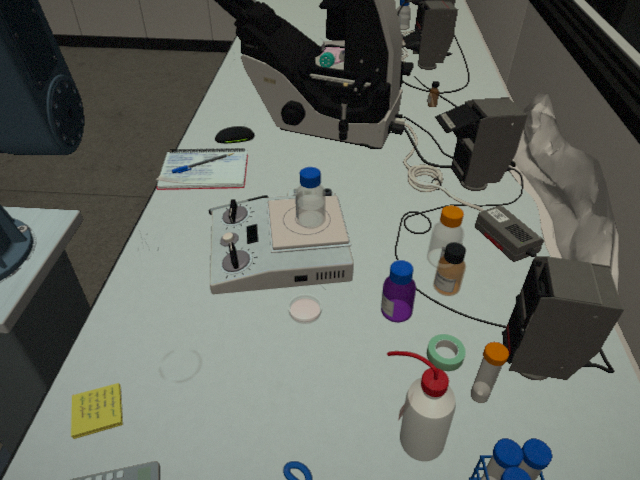

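The top view shows the stirrer rotated a few degrees. The dial candidates are the right-hand one at (359,319), which is the target, and the left-hand heat dial at (293,331). The start key is at (327,331). The purple look-alike bottle is at (389,177). Next is a close crop of both views.

```bash
python3 - <<'E'
import cv2,numpy as np
a=cv2.imread("pics/top0.png")[290:360,265:395];b=cv2.imread("pics/side0.png")[185:300,200:365]
a=cv2.resize(a,(780,420),interpolation=cv2.INTER_CUBIC);cv2.imwrite("pics/ct.png",cv2.convertScaleAbs(a,alpha=1.6))
b=cv2.resize(b,None,fx=4.8,fy=4.8,interpolation=cv2.INTER_CUBIC);cv2.imwrite("pics/cs.png",b)
E
```

```text
(no output)
```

View pics/ct.png

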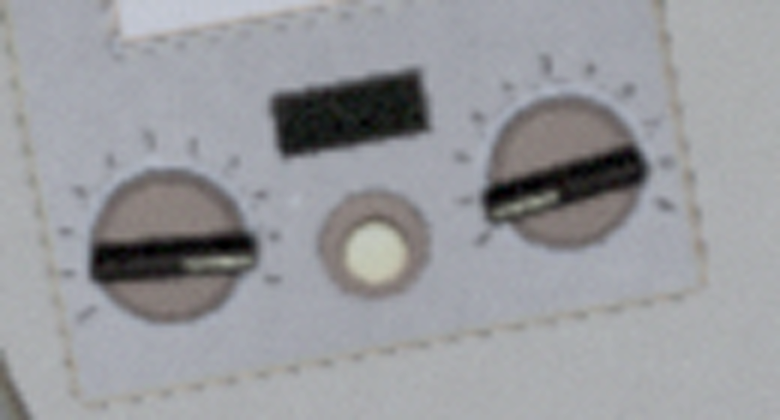

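View pics/cs.png

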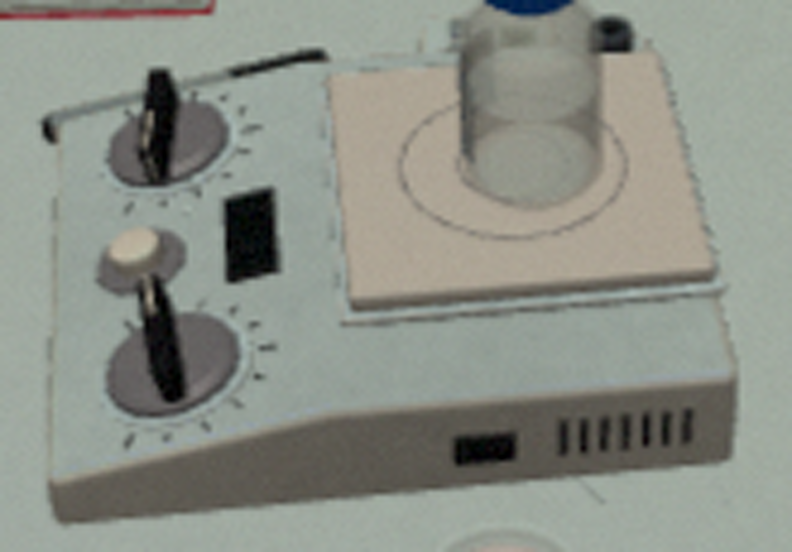

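The right-hand dial's white line points left towards the key, at about click 1. The target is therefore about click 5, with the bar straight up the slope. Next I fit the stirrer pose from both views.

```bash
cat > h.py <<'E'
import numpy as np
from bench import ctrl
from scipy.optimize import least_squares
from scipy.spatial.transform import Rotation as R
def proj(n,P):
    p=ctrl.camera_params(n);T=np.linalg.inv(p["cam_to_world"]);f=240/np.tan(np.radians(p["vertical_fov"]/2))
    c=np.atleast_2d(P)@T[:3,:3].T+T[:3,3];return c[:,:2]/c[:,2:]*f+[p["cx"],p["cy"]]
t=np.radians(12);N=np.array([-np.sin(t),0,np.cos(t)]);U=np.array([np.cos(t),0,np.sin(t)]);Y=np.array([0,1.,0])
D=lambda y,h:np.array([-.085,y,.034+.05*np.tan(t)])+h*N
def W(s,P): return np.atleast_2d(P)@R.from_euler('z',s[2]).as_matrix().T+[s[0],s[1],0]
def bar(y,c,r,h=.026):   # point on bar at click c
    a=np.radians(120-24*c);return D(y,h)+r*(np.cos(a)*U+np.sin(a)*Y)
E
python3 - <<'E'
from h import *
T=lambda u,v:(265+u/6,290+v/6); S=lambda u,v:(200+u/4.8,185+v/4.8)
tp=np.array([T(566,172),T(169,245),T(375,252),T(704,290),T(82,405)]);tP=np.array([D(-.068,.008),D(.068,.008),D(0,.012),[-.135,-.11,.034],[-.135,.11,.034]])
sp=np.array([S(174,362),S(133,250),S(50,483)]);sP=np.array([D(-.068,.008),D(0,.012),[-.135,-.11,.034]])
f=lambda s:np.concatenate([(proj("top",W(s,tP))-tp).ravel(),(proj("side",W(s,sP))-sp).ravel()])
r=least_squares(f,[.45,0,.17],loss='soft_l1');s=r.x;print("pose",s,np.degrees(s[2]));print(np.round(f(s),1))
for c in range(4):print(c,(proj("top",W(s,[bar(-.068,c,.03),bar(-.068,c,-.026)]))-[265,290])*6,((proj("side",W(s,[bar(-.068,c,.03),bar(-.068,c,-.026)]))-[200,185])*4.8).tolist())
print("dial",W(s,D(-.068,.026)),"key",W(s,D(0,.012)))
E
```

```text
pose [0.60584781 0.06058346 0.21207569] 12.151042064061636
[ 0.7 -0.2  0.4  0.5 -0.6 -6.6  1.7 -0.8 -0.5  0.6 -1.4 -0.8  5.8 -3.1
 -1.4  0.1]
0 [[506.93887183 243.69868591]
 [636.57811953 133.993968  ]] [[113.912234417103, 289.1735148685298], [187.21001470892315, 358.32297958148735]]
1 [[489.02429504 211.34261662]
 [651.93085782 162.15515221]] [[143.52507805745154, 275.16516946912344], [160.54870726916934, 371.1925894619423]]
2 [[486.17980672 174.32891118]
 [654.19224931 194.18850462]] [[174.6059357668186, 269.6923100354099], [132.4258083539434, 376.02524719888567]]
3 [[498.95902465 139.07089102]
 [643.01739133 224.56564124]] [[202.1255635393775, 273.67382145983487], [107.9838919124023, 371.9653586454033]]
dial [[ 0.53178084 -0.02492253  0.07005967]] key [[0.5203131  0.04216669 0.0563656 ]]
```

The click 1 prediction matches the crop. The key residual shows it sits further forward than the dials, so I refit with its x free and then plan the poses.

```bash
cat >> h.py <<'E'
def K(x,h): return np.array([x,0,.034+(x+.135)*np.tan(t)])+h*N
E
python3 - <<'E'
from h import *
T=lambda u,v:(265+u/6,290+v/6); S=lambda u,v:(200+u/4.8,185+v/4.8)
tp=np.array([T(566,172),T(169,245),T(704,290),T(82,405),T(375,252)]);sp=np.array([S(174,362),S(50,483),S(133,250)])
def f(s):
    tP=np.array([D(-.068,.008),D(.068,.008),[-.135,-.11,.034],[-.135,.11,.034],K(s[3],.012)])
    return np.concatenate([(proj("top",W(s,tP))-tp).ravel(),(proj("side",W(s,tP[[0,2,4]]))-sp).ravel()])
s=least_squares(f,[.6,.06,.2,-.09],loss='soft_l1').x;print(s,np.degrees(s[2]),np.round(f(s),1))
print("dial",W(s,D(-.068,.026)),"key",W(s,K(s[3],.012)))
open("h.py","a").write(f"s=np.array({s.tolist()})\n")
open("h.py","a").write('''
def pose(phi,r,off,tip,lead=0,lift=.073):
    """tool pose: bar direction phi (deg acw of up-slope), tool at radius r, off behind the bar face side, tip above deck"""
    a=np.radians(phi);d=np.cos(a)*U+np.sin(a)*Y; p=-np.sin(a)*U+np.cos(a)*Y   # p: anticlockwise side
    P=D(-.068,tip+lift)+r*d+off*p
    a2=a-np.radians(lead);x=-np.sin(a2)*U+np.cos(a2)*Y   # tool x points acw, -x face pushes
    M=np.c_[x,np.cross(-N,x),-N]
    Rz=R.from_euler('z',s[2]).as_matrix();return W(s,P)[0],R.from_matrix(Rz@M)
def keypose(tip,phi=0):
    a=np.radians(phi);x=-np.sin(a)*U+np.cos(a)*Y;M=np.c_[x,np.cross(-N,x),-N];Rz=R.from_euler('z',s[2]).as_matrix()
    return W(s,K(s[3],tip+.073))[0],R.from_matrix(Rz@M)
def rel(c0,c1):
    return np.round(np.r_[c0[1].inv().apply(c1[0]-c0[0]),(c0[1].inv()*c1[1]).as_rotvec()],4)
def now():
    o=ctrl.get_obs();return o["eef_pos"],R.from_quat(np.roll(o["eef_rot"],-1))
''')
E
python3 - <<'E'
from h import *
a=pose(96,.022,.035,.08);print(a[0],a[1].as_euler('ZYX',degrees=True)); print(rel(now(),a))
E
```

```text
[ 0.60698072  0.06136067  0.21268826 -0.09882438] 12.186139563508418 [ 0.3 -0.8  0.1 -0.1  1.4 -1.4 -0.8  0.1  0.4 -0.4 -0.7 -1.  -0.7 -0.2
 -0.6 -1.6]
dial [[ 0.53296614 -0.02419067  0.07005967]] key [[0.50794443 0.03997335 0.05342714]]
[ 0.46783098 -0.01961587  0.18656925] [-161.6808274    11.93329263 -178.72719971]
[ 0.4455 -0.4309  0.1173  0.3219  0.0284  3.0772]
```

carry_out(steps=[0.44,-0.43,0.02,0,0,-1.5,0,0.44,-0.43,0.02,0,0,-1.5,0,0.44,-0.43,0.02,0,0,-1.5,0,0.44,-0.43,0.02,0,0,-1.5,0,0.44,-0.43,0.02,0,0,-1.5,0,0.44,-0.43,0.02,0,0,-1.5,0,0.44,-0.43,0.02,0,0,-1.5,0,0.44,-0.43,0.02,0,0,-1.5,0,0.44,-0.43,0.02,0,0,-1.5,0,0.44,-0.43,0.02,0,0,-1.5,0,0.44,-0.43,0.02,0,0,-1.5,0,0.44,-0.43,0.02,0,0,-1.5,0,0.44,-0.43,0.02,0,0,-1.5,0,0.44,-0.43,0.02,0,0,-1.5,0,0.44,-0.43,0.02,0,0,-1.5,0,0.44,-0.43,0.02,0,0,-1.5,0,0.44,-0.43,0.02,0,0,-1.5,0])

```text
time_s: 1.8
eef_pos: [0.4624, -0.0236, 0.2839]
eef_rot: [0.0, 0.634, 0.773, -0.0]
wrist_force: [-0.6, -0.5, -0.2]
opening: 0.002
grasp_force: 0.0
```

```bash
python3 - <<'E'
from h import *
o=ctrl.get_obs();print(np.round(o["q"],3),o["eef_pos"],o["opening"],o["wrist_force"]);print(rel(now(),pose(96,.022,.035,.06)))
E
```

```text
[-0.308 -0.057  1.9   -0.     1.299 -0.505] [ 0.46238882 -0.02356883  0.28391339] 0.001689590142252633 [-0.64991613 -0.54078469 -0.1564056 ]
[ 0.0029  0.0103  0.1169 -0.1599 -0.1745 -1.6843]
```

carry_out(steps=[0.0029,0.0103,0.08,-0.1599,-0.1745,-1.6843,0,0.0029,0.0103,0.08,-0.1599,-0.1745,-1.6843,0,0.0029,0.0103,0.08,-0.1599,-0.1745,-1.6843,0,0.0029,0.0103,0.08,-0.1599,-0.1745,-1.6843,0,0.0029,0.0103,0.08,-0.1599,-0.1745,-1.6843,0,0.0029,0.0103,0.08,-0.1599,-0.1745,-1.6843,0,0.0029,0.0103,0.08,-0.1599,-0.1745,-1.6843,0,0.0029,0.0103,0.08,-0.1599,-0.1745,-1.6843,0,0.0029,0.0103,0.08,-0.1599,-0.1745,-1.6843,0,0.0029,0.0103,0.08,-0.1599,-0.1745,-1.6843,0,0.0029,0.0103,0.08,-0.1599,-0.1745,-1.6843,0,0.0029,0.0103,0.1,-0.1599,-0.1745,-1.6843,0,0.0029,0.0103,0.117,-0.1599,-0.1745,-1.6843,0,0.0029,0.0103,0.117,-0.1599,-0.1745,-1.6843,0,0.0029,0.0103,0.117,-0.1599,-0.1745,-1.6843,0])

```text
time_s: 3.3
eef_pos: [0.4721, -0.0183, 0.1671]
eef_rot: [0.104, -0.157, 0.982, 0.006]
wrist_force: [0.4, -1.1, 0.1]
opening: -0.002
grasp_force: 0.0
```

```bash
python3 - <<'E'
from h import *
import cv2
o=ctrl.get_obs();print(np.round(o["q"],3),o["eef_pos"],o["wrist_force"],rel(now(),pose(96,.022,.035,.06)))
c=now();tips=[c[0]+c[1].apply(v) for v in ([0,0,.073],[0,0,.086],[-.011,0,.073],[0,0,0])]
im=ctrl.camera("side")[:,:,::-1];
print((proj("side",tips)-[130,120])*4)
cv2.imwrite("pics/s1.png",cv2.resize(im[120:270,130:330],(800,600),interpolation=cv2.INTER_CUBIC))
E
```

```text
[-0.351  0.032  2.093  0.149  0.845 -2.329] [ 0.47213338 -0.01825525  0.16708371] [ 0.39035972 -1.12449796  0.07298026] [ 0.0004 -0.0004  0.      0.0006 -0.0003  0.0004]
[[306.68312933 469.13585805]
 [316.54911182 489.64732605]
 [330.22364864 461.60491779]
 [247.57676563 346.25318643]]
```

View pics/s1.png

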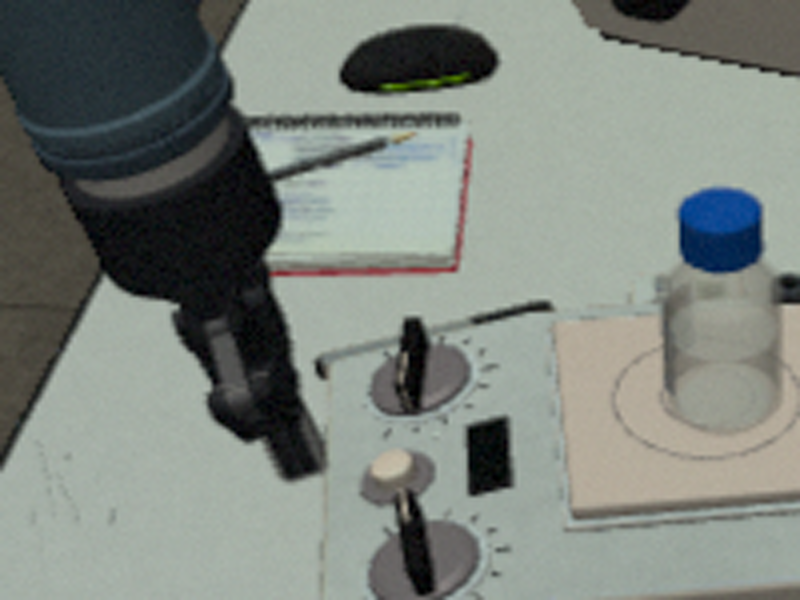

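The tip is seen at about (305,472) against a predicted (306,469), so the 73 mm tip length holds for shut fingers. Now I compute the descent and the arc.

```bash
python3 - <<'E'
from h import *
a=pose(96,.022,.035,.06); print(rel(a,pose(96,.022,.035,.013)),rel(a,pose(96,.022,.020,.013,3)))
b=pose(96,.022,.020,.013,3)
for k in range(0,67,6):print(k,rel(b,pose(96-k,.022,.0165,.013,3)).tolist())
E
```

```text
[-0.    -0.     0.047  0.     0.     0.   ] [-0.015   0.      0.047   0.     -0.      0.0524]
0 [-0.0035, 0.0002, -0.0, 0.0, 0.0, 0.0]
6 [-0.0058, 0.0019, 0.0, -0.0, 0.0, 0.1047]
12 [-0.0083, 0.0034, 0.0, -0.0, 0.0, 0.2094]
18 [-0.0109, 0.0046, 0.0, -0.0, 0.0, 0.3142]
24 [-0.0136, 0.0055, 0.0, 0.0, -0.0, 0.4189]
30 [-0.0164, 0.0062, -0.0, -0.0, 0.0, 0.5236]
36 [-0.0193, 0.0065, 0.0, 0.0, -0.0, 0.6283]
42 [-0.0221, 0.0066, 0.0, -0.0, 0.0, 0.733]
48 [-0.025, 0.0063, -0.0, -0.0, -0.0, 0.8378]
54 [-0.0278, 0.0057, 0.0, -0.0, 0.0, 0.9425]
60 [-0.0306, 0.0049, -0.0, 0.0, -0.0, 1.0472]
66 [-0.0332, 0.0038, 0.0, 0.0, -0.0, 1.1519]
```

carry_out(steps=[0,0,0.01,0,0,0,0,0,0,0.02,0,0,0,0,0,0,0.03,0,0,0,0,0,0,0.037,0,0,0,0,0,0,0.042,0,0,0,0,0,0,0.047,0,0,0,0,0,0,0.047,0,0,0,0])

```text
time_s: 4.05
eef_pos: [0.4815, -0.0153, 0.1202]
eef_rot: [0.104, -0.158, 0.982, 0.006]
wrist_force: [0.2, 0.6, 0.3]
opening: -0.004
grasp_force: 0.0
```

carry_out(steps=[-0.005,0,0,0,0,0.05,0,-0.01,0,0,0,0,0.05,0,-0.013,0,0,0,0,0.05,0,-0.015,0,0,0,0,0.0524,0,-0.015,0,0,0,0,0.0524,0])

```text
time_s: 4.55
eef_pos: [0.4961, -0.0108, 0.1242]
eef_rot: [0.104, -0.133, 0.986, 0.008]
wrist_force: [-0.1, 0.0, 0.1]
opening: -0.003
grasp_force: 0.0
```

carry_out(steps=[-0.002,0.0001,0,0,0,0,0,-0.0035,0.0002,0,0,0,0,0,-0.0046,0.001,0,0,0,0.0524,0,-0.0058,0.0019,0,0,0,0.1047,0,-0.007,0.0027,0,0,0,0.157,0,-0.0083,0.0034,0,0,0,0.2094,0,-0.0096,0.004,0,0,0,0.262,0,-0.0109,0.0046,0,0,0,0.3142,0,-0.0122,0.005,0,0,0,0.366,0,-0.0136,0.0055,0,0,0,0.4189,0,-0.0136,0.0055,0,0,0,0.4189,0])

```text
time_s: 5.65
eef_pos: [0.5069, -0.002, 0.1266]
eef_rot: [0.1, 0.076, 0.992, 0.03]
wrist_force: [-0.4, -0.2, 0.4]
opening: -0.001
grasp_force: 0.6
```

```bash
python3 - <<'E'
from h import *
import cv2
print(ctrl.get_obs()["wrist_force"],rel(pose(72,.022,.0165,.013,3),now()))
im=ctrl.camera("side")[:,:,::-1]
cv2.imwrite("pics/s2.png",cv2.resize(im[190:290,200:330],(780,600),interpolation=cv2.INTER_CUBIC))
E
```

```text
[-0.37752241 -0.17222686  0.42167334] [ 0.0001  0.0012  0.0004 -0.0006  0.0009 -0.0016]
```

View pics/s2.png

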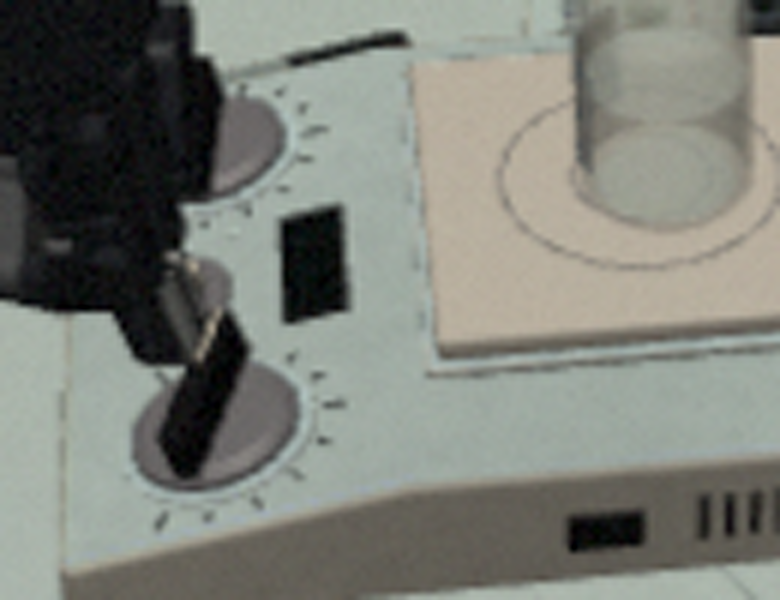

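The dial now stands at click 2: tip at about (220,312) against a predicted (218,307). That matches the nominal 24° turn. Continuing to 66° should leave it at click 4.

```bash
python3 - <<'E'
from h import *
b=pose(72,.022,.0165,.013,3)
for k in range(3,43,3):print(rel(b,pose(72-k,.022,.0165,.013,3))[[0,1,5]].tolist())
E
```

```text
[-0.0011, 0.0009, 0.0524]
[-0.0023, 0.0017, 0.1047]
[-0.0035, 0.0025, 0.1571]
[-0.0048, 0.0032, 0.2094]
[-0.0061, 0.0038, 0.2618]
[-0.0074, 0.0044, 0.3142]
[-0.0087, 0.0049, 0.3665]
[-0.0101, 0.0053, 0.4189]
[-0.0115, 0.0057, 0.4712]
[-0.0129, 0.006, 0.5236]
[-0.0143, 0.0062, 0.576]
[-0.0158, 0.0063, 0.6283]
[-0.0172, 0.0064, 0.6807]
[-0.0187, 0.0064, 0.733]
```

carry_out(steps=[-0.0011,0.0009,0,0,0,0.0524,0,-0.0023,0.0017,0,0,0,0.1047,0,-0.0035,0.0025,0,0,0,0.1571,0,-0.0048,0.0032,0,0,0,0.2094,0,-0.0061,0.0038,0,0,0,0.2618,0,-0.0074,0.0044,0,0,0,0.3142,0,-0.0087,0.0049,0,0,0,0.3665,0,-0.0101,0.0053,0,0,0,0.4189,0,-0.0115,0.0057,0,0,0,0.4712,0,-0.0129,0.006,0,0,0,0.5236,0,-0.0143,0.0062,0,0,0,0.576,0,-0.0158,0.0063,0,0,0,0.6283,0,-0.0172,0.0064,0,0,0,0.6807,0,-0.0187,0.0064,0,0,0,0.733,0,-0.0187,0.0064,0,0,0,0.733,0])

```text
time_s: 7.2
eef_pos: [0.5264, 0.0013, 0.131]
eef_rot: [0.083, 0.425, 0.899, 0.064]
wrist_force: [0.8, 0.6, 0.2]
opening: 0.003
grasp_force: 0.0
```

```bash
python3 - <<'E'
from h import *
import cv2
print(ctrl.get_obs()["wrist_force"],rel(pose(30,.022,.0165,.013,3),now()))
im=ctrl.camera("side")[:,:,::-1]
cv2.imwrite("pics/s3.png",cv2.resize(im[190:290,200:330],(780,600),interpolation=cv2.INTER_CUBIC))
for c in (3,4,5):print(c,((proj("side",W(s,[bar(-.068,c,.03),bar(-.068,c,-.026)]))-[200,190])*6).round().tolist())
b=pose(30,.022,.0165,.013,3)
for k in range(3,28,3):print(k,rel(b,pose(30-k,.022,.0165,.013,3))[[0,1,5]].tolist())
E
```

```text
[0.77581747 0.59151276 0.15865462] [ 0.0005  0.0013  0.0002 -0.0008  0.     -0.0026]
3 [[257.0, 311.0], [139.0, 433.0]]
4 [[281.0, 327.0], [119.0, 418.0]]
5 [[291.0, 352.0], [112.0, 396.0]]
3 [-0.0011, 0.0009, 0.0524]
6 [-0.0023, 0.0017, 0.1047]
9 [-0.0035, 0.0025, 0.1571]
12 [-0.0048, 0.0032, 0.2094]
15 [-0.0061, 0.0038, 0.2618]
18 [-0.0074, 0.0044, 0.3142]
21 [-0.0087, 0.0049, 0.3665]
24 [-0.0101, 0.0053, 0.4189]
27 [-0.0115, 0.0057, 0.4712]
```

View pics/s3.png

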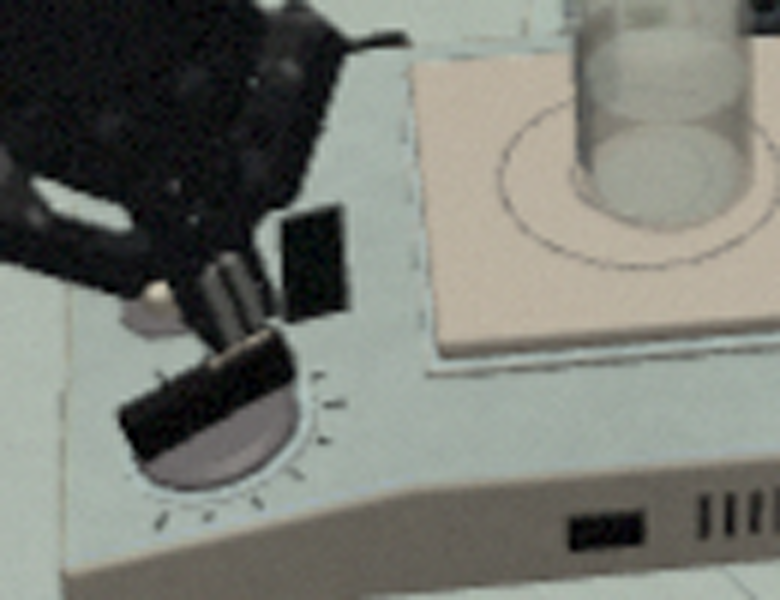

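The dial is at click 4: tip at about (282,332), tail at about (122,410). I'll advance the finger another 25° to a total of 91°, hold, then look.

carry_out(steps=[-0.0011,0.0009,0,0,0,0.0524,0,-0.0023,0.0017,0,0,0,0.1047,0,-0.0035,0.0025,0,0,0,0.1571,0,-0.0048,0.0032,0,0,0,0.2094,0,-0.0061,0.0038,0,0,0,0.2618,0,-0.0074,0.0044,0,0,0,0.3142,0,-0.0087,0.0049,0,0,0,0.3665,0,-0.0101,0.0053,0,0,0,0.4189,0,-0.0105,0.0054,0,0,0,0.4364,0,-0.0105,0.0054,0,0,0,0.4364,0,-0.0105,0.0054,0,0,0,0.4364,0])

```text
time_s: 8.35
eef_pos: [0.5367, -0.0034, 0.1328]
eef_rot: [0.067, 0.61, 0.786, 0.08]
wrist_force: [-0.1, 0.1, -0.4]
opening: -0.004
grasp_force: 0.0
```

```bash
python3 - <<'E'
from h import *
import cv2
print(ctrl.get_obs()["wrist_force"],rel(pose(5,.022,.0165,.013,3),now()))
im=ctrl.camera("side")[:,:,::-1]
cv2.imwrite("pics/s4.png",cv2.resize(im[190:290,200:330],(780,600),interpolation=cv2.INTER_CUBIC))
b=pose(5,.022,.0165,.013,3)
r=pose(5,.022,.026,.013,3);u=pose(5,.022,.026,.06,3)
print("retreat",rel(b,r),"up",rel(b,u))
for phi in(0,5):
  k=keypose(.030,phi);print("key",rel(u,k))
print(ctrl.get_obs()["q"])
E
```

```text
[-0.07201934  0.08057211 -0.39793138] [ 0.0012  0.0005  0.0003 -0.      0.0007 -0.0033]
retreat [ 0.0095 -0.0005 -0.      0.      0.      0.    ] up [ 0.0095 -0.0005 -0.047   0.      0.      0.    ]
key [ 0.0413 -0.0324  0.03    0.      0.      0.0349]
key [ 0.0413 -0.0324  0.03    0.      0.     -0.0524]
[-0.2738457   0.23233257  1.9517341   0.13995642  0.77690904 -0.61557702]
```

View pics/s4.png

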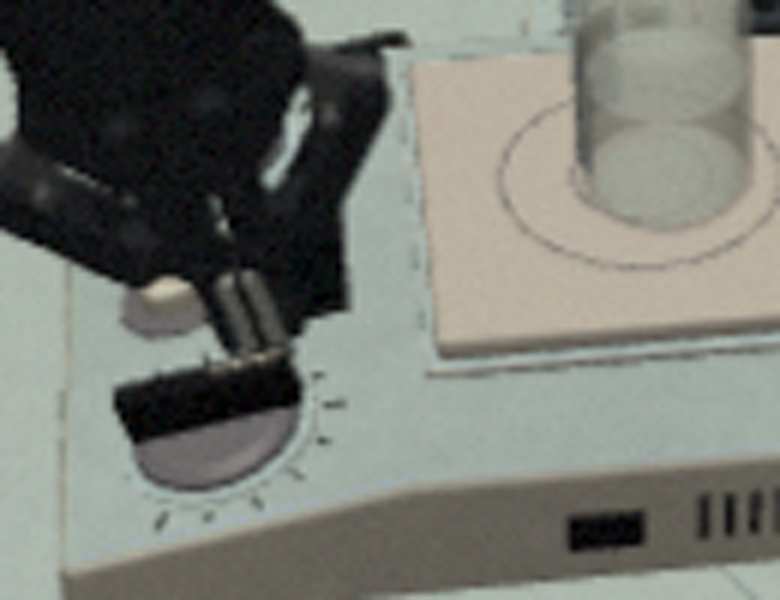

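The dial is at click 5, which is four clicks up (tip at about (293,352) against a predicted (291,352)), with no contact force left. Now I retreat, lift, and move over the key.

carry_out(steps=[0.005,0,0,0,0,0,0,0.0095,0,0,0,0,0,0,0.0095,0,-0.015,0,0,0,0,0.0095,0,-0.03,0,0,0,0,0.0095,0,-0.047,0,0,0,0,0.025,-0.015,-0.047,0,0,0.0349,0,0.04,-0.025,-0.047,0,0,0.0349,0,0.0508,-0.0329,-0.047,0,0,0.0349,0,0.0508,-0.0329,-0.035,0,0,0.0349,0,0.0508,-0.0329,-0.025,0,0,0.0349,0,0.0508,-0.0329,-0.017,0,0,0.0349,0,0.0508,-0.0329,-0.017,0,0,0.0349,0,0.0508,-0.0329,-0.017,0,0,0.0349,0])

```text
time_s: 9.7
eef_pos: [0.4898, 0.0369, 0.1418]
eef_rot: [0.065, 0.624, 0.774, 0.081]
wrist_force: [-0.4, -0.6, -0.6]
opening: -0.002
grasp_force: 0.0
```

```bash
python3 - <<'E'
from h import *
import cv2
print(ctrl.get_obs()["wrist_force"],rel(now(),keypose(.012)))
im=ctrl.camera("side")[:,:,::-1]
cv2.imwrite("pics/s5.png",cv2.resize(im[190:290,200:330],(780,600),interpolation=cv2.INTER_CUBIC))
E
```

```text
[-0.44271923 -0.55785353 -0.57639751] [-0.0008 -0.0004  0.0172 -0.0009 -0.0009  0.0014]
```

View pics/s5.png

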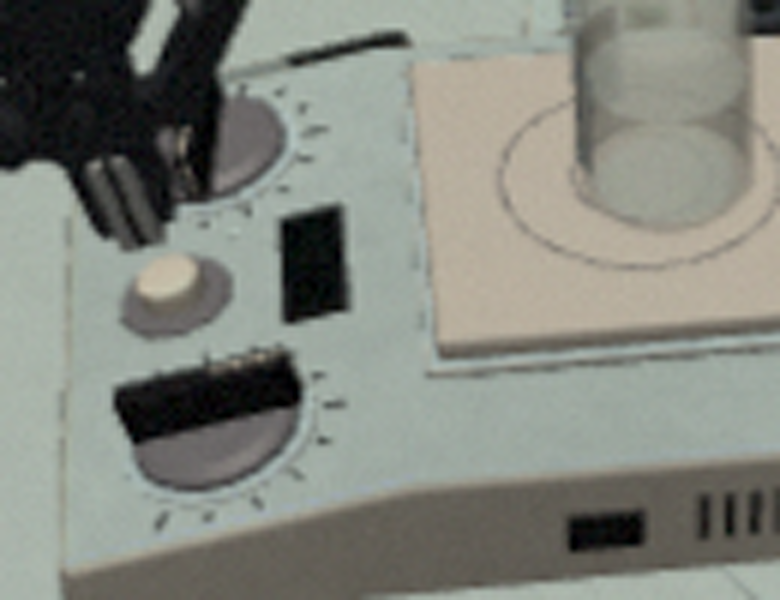

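The dial rests at click 5 with the finger clear, and the tip is above the key. Pressing in stages.

carry_out(steps=[0,0,0.008,0,0,0,0,0,0,0.014,0,0,0,0,0,0,0.017,0,0,0,0,0,0,0.019,0,0,0,0,0,0,0.02,0,0,0,0,0,0,0.02,0,0,0,0])

```text
time_s: 10.35
eef_pos: [0.4936, 0.0381, 0.1227]
eef_rot: [0.065, 0.624, 0.775, 0.081]
wrist_force: [-0.3, 0.1, 1.9]
opening: 0.001
grasp_force: 0.8
```

carry_out(steps=[0,0,0.001,0,0,0,0,0,0,0.002,0,0,0,0,0,0,0.0025,0,0,0,0,0,0,0.0025,0,0,0,0,0,0,0.0025,0,0,0,0])

```text
time_s: 10.85
eef_pos: [0.4943, 0.0381, 0.1204]
eef_rot: [0.066, 0.624, 0.774, 0.082]
wrist_force: [-1.0, 0.2, 2.9]
opening: 0.002
grasp_force: 1.4
```

carry_out(steps=[0,0,0.001,0,0,0,0,0,0,0.002,0,0,0,0,0,0,0.002,0,0,0,0,0,0,0.002,0,0,0,0])

```text
time_s: 11.25
eef_pos: [0.4947, 0.0382, 0.1187]
eef_rot: [0.066, 0.624, 0.775, 0.082]
wrist_force: [-4.1, 0.1, 7.6]
opening: -0.001
grasp_force: 4.3
```

carry_out(steps=[0,0,0.0005,0,0,0,0,0,0,0.001,0,0,0,0,0,0,0.001,0,0,0,0,0,0,0.001,0,0,0,0])

```text
time_s: 11.65
eef_pos: [0.4949, 0.0382, 0.1184]
eef_rot: [0.065, 0.624, 0.775, 0.081]
wrist_force: [-10.9, -0.3, 19.3]
opening: 0.001
grasp_force: 10.5
```

The key bottomed out at about 22 N. Lifting away.

carry_out(steps=[0,0,-0.004,0,0,0,0,0,0,-0.01,0,0,0,0,0,0,-0.03,0,0,0,0,0,0,-0.06,0,0,0,0,0,0,-0.09,0,0,0,0,0,0,-0.12,0,0,0,0,0,0,-0.12,0,0,0,0,0,0,-0.12,0,0,0,0])

```text
time_s: 12.45
eef_pos: [0.4708, 0.0328, 0.2354]
eef_rot: [0.067, 0.624, 0.774, 0.082]
wrist_force: [1.1, -0.6, -0.3]
opening: 0.003
grasp_force: 0.0
```

```bash
python3 - <<'E'
from h import *
import cv2
print(ctrl.get_obs()["wrist_force"])
im=ctrl.camera("side")[:,:,::-1]
cv2.imwrite("pics/s6.png",cv2.resize(im[170:310,190:370],(771,600),interpolation=cv2.INTER_CUBIC))
E
```

```text
[ 1.14369598 -0.57616956 -0.2534858 ]
```

View pics/s6.png

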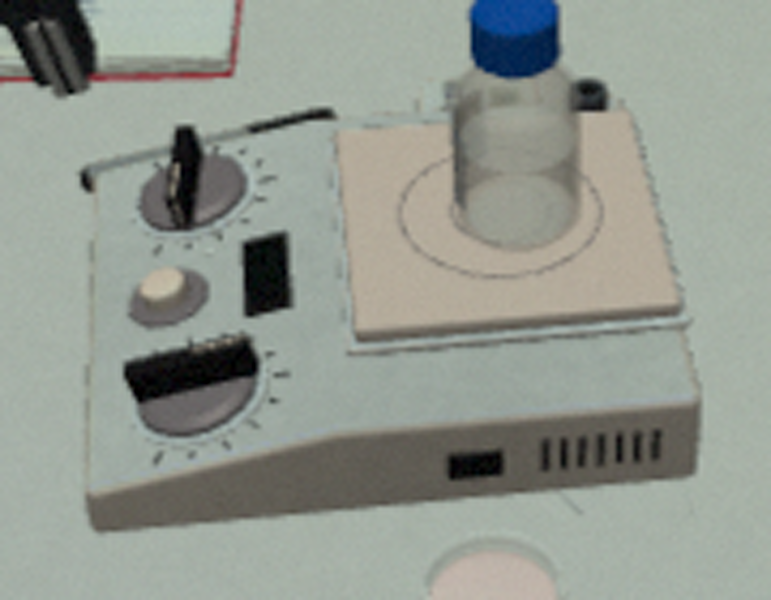

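The key is up at (160,287), the stir dial is at click 5, and the heat dial, bottle, marker and dish look unmoved.

```bash
python3 -c "
from bench import ctrl
print(ctrl.hand_in())"
```

```text
the job is handed in; nothing more can be done
None
```

The right-hand dial was turned four clicks clockwise (click 1 to click 5), then the start key was pressed fully down and came back up; the heat dial, bottle, marker and dish look unmoved in the last picture (the timer was out of that view), and the job is handed in with no verdict returned.

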